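# Go / no-go check of a turned leg tenon

### The job

Check the tenon of the little turned wooden leg on the two gauges on the bench: with the leg upright and its round tenon down on the gauge board, push it through the long-jawed go gauge from the flared mouth right out at the far end, then push it against the mouth of the short-jawed no-go gauge, which must stop it, and keep it pressed there lightly (about 10 N) for a second. Feel your way: the jaws are not exactly where the boards are, and the leg must never be forced against the jaws with more than 25 N. Then leave the leg standing upright in the tray, and leave the other things on the bench where they are.

Things in the scene. Friction and masses are not known exactly. Their poses are not given: they have to be found in the camera images.
- leg: Part to check: stub furniture leg of pale wood, about 60 g, 80 mm tall, standing on its tenon. Lower 30 mm: round tenon, 30 mm diameter; above it (30 to 80 mm up) a square block 34 x 34 mm to grip by its flat faces. Origin: centre of the tenon's underside; z up, x and y square to the block's faces. Starts on the bench at the robot's left or right.
- go_gauge: GO gauge, fixed: plywood board 170 (x) x 120 (y) x 10 mm with two steel jaws on top, 50 mm long (x -25 to 25 mm), 18 mm high, 24 mm wide each. Known by its longer, flared jaws. Origin: centre of the board's underside; board top at z = 10 mm. The gap runs along x; push towards +x. Board is bare before and after the jaws.
- go_mouth (a point): Nominal mouth of the go gap, on the board top 25 mm before the board's centre, axes as the board. Gap 32 mm wide, flaring to 48 mm over the first 12 mm. The jaw pair is clamped with a sideways setting that differs each time: the gap's true centre line lies up to 6 mm either side of y = 0, which no measured pose shows. The jaws do not give way.
- nogo_gauge: NO-GO gauge, fixed: same board (170 x 120 x 10 mm, same origin and axes) with two short square-ended steel jaws, 22 mm long in x, 18 mm high, 26 mm wide each; gap 26 mm, no flare, centred on y = 0. Push towards +x.
- nogo_mouth (a point): Nominal mouth of the no-go gap (front ends of the jaws), on the board top at the board's centre, axes as the board. The jaws are clamped up to 14 mm either way along x from here, which no measured pose shows; they do not give way. A centred tenon is stopped with its axis about 7.5 mm before the true mouth.
- tray: Open square wooden tray, fixed, 140 x 140 mm outside, 28 mm high, walls and floor 6 mm. Origin: centre of its underside; inner floor at z = 6 mm. On the side of the bench opposite to the leg's start.
- hammer: Bystander: hammer with a wooden handle, 260 mm, lying across the far side. Origin: underside, near the middle of its length.
- wax_jar: Bystander: amber glass jar, 60 mm diameter, 60 mm tall, far left. Origin: centre of its underside.
- offcut: Bystander: wooden offcut 130 x 45 x 22 mm, lying far right. Origin: centre of its underside.
Mind the look-alikes: they are no part of the job. Several things have the shape of the leg; the one meant has the colours described above. Leave any turquoise look-alike of the tray alone.

How it is judged (in metres and radians):
On the way, in this order (a step that is already met when the one before it is completed fails the run):
1. the leg is upright and low (tenon foot less than 14 mm over the board) before the mouth of the go gauge (x of leg in the frame of go_gauge between -0.11 and -0.032 m and y of leg in the frame of go_gauge between -0.03 and 0.03 m and z of leg in the frame of go_gauge below 0.024 m and angle between leg's own z axis and vertical below 0.17 rad), for 0.05 s.
2. the tenon is in the gap between the go jaws, upright, its foot less than 14 mm over the board (x of leg in the frame of go_gauge between -0.012 and 0.012 m and y of leg in the frame of go_gauge between -0.011 and 0.011 m and z of leg in the frame of go_gauge below 0.024 m and angle between leg's own z axis and vertical below 0.17 rad), for 0.05 s.
3. the leg has come out at the far end of the go gap, still low (x of leg in the frame of go_gauge between 0.04 and 0.1 m and y of leg in the frame of go_gauge between -0.03 and 0.03 m and z of leg in the frame of go_gauge below 0.024 m and angle between leg's own z axis and vertical below 0.17 rad), for 0.05 s.
4. the tenon is pressed against the no-go mouth with 3 to 25 N for half a second, in line with the gap (within 8 mm), upright, its foot less than 14 mm over the board (x of leg in the frame of nogo_gauge between -0.035 and 0.014 m and y of leg in the frame of nogo_gauge between -0.008 and 0.008 m and z of leg in the frame of nogo_gauge below 0.024 m and angle between leg's own z axis and vertical below 0.17 rad and contact force between leg and nogo_gauge between 3 and 25 N), for 0.5 s.
At the end, for the whole second after the job is handed in: The leg stands upright (within 0.1 rad), released and at rest, on the tray's inner floor (foot within 4 mm of it), inside its walls (x of leg in the frame of tray between -0.055 and 0.055 m and y of leg in the frame of tray between -0.055 and 0.055 m and z of leg in the frame of tray between 0.002 and 0.01 m and angle between leg's own z axis and vertical below 0.1 rad and linear speed of leg below 0.02 m/s and contact force between the fingers and leg below 0.05 N); the robot touches nothing.
It fails at once if the leg forced against the go jaws with more than 25 N (contact force between leg and go_gauge above 25 N).
It fails at once if the leg forced against the no-go jaws with more than 25 N (contact force between leg and nogo_gauge above 25 N).
It fails at once if a bystander moved more than 30 mm (distance of any of hammer, wax_jar, offcut from where it was at the start of the episode above 0.03 m).
It also fails if it takes over 69 s, if anything falls off the work surface, if the arm or the gripper's body presses on something with over 40 N, if the wrist force passes 120 N, or if a joint passes its speed limit or range.

### The arm

A 6-joint arm with a two-finger parallel gripper is mounted at the origin on the work surface. World frame = base frame: x ahead of the robot, y to its left, z up, the work surface at z = 0. Lengths are in m, angles in degrees, forces in N, time in s.
With the tool pointing down it reaches from about 0.375 to 0.9 m from the base axis. Payload 3.1 kg.
Tool frame: the origin (TCP) lies between the finger pads; the fingertips stand bot.tip_extent ahead of it and the grasp point (between the pads) lies 2 mm behind it (bot.tip_extent is the distance from the TCP to the fingertips, in m); z points along the fingers, y is the direction in which the jaws open and shut (so a half turn about z gives the same grasp; the last joint's range is limited). The gripper opens to 87 mm and grips with 3 to 60 N. Pads are 19 mm wide; open, the fingers measure 117 mm over their backs; the gripper's body (75 mm by 190 mm) begins 51 mm behind the grasp point.
Start: joints at [-86.545, 30.224, 82.088, -0, 67.689, -10.227], TCP at [0.148, -0.607, 0.24] pointing down, gripper open.
Joint ranges: [-176.69, 176.69], [-43.24, 126.21], [12.49, 139.97], [-82, 262], [0, 151.66], [-163.58, 163.58]. Speed limits (degrees/s): [159.86, 159.86, 180, 180, 180, 180].

### API

Orientations are given as a 3x3 rotation matrix whose columns are the frame's x, y, z axes.
In Python, from rig import bot, imaging, recognise, masks_of, mark_of gives the robot as it stands.
- The arm moves only by the tool send_rows, never from a script. Its argument "plan" is a list that holds one entry, the list of rows, each a list of 5 numbers: the shift along the world's x, y, z normalised to -1 to 1, where 1 is 0.03 m, then the turn about the world's z normalised to -1 to 1, where 1 is 0.1 rad, then the closure, from -1 (fully open) to 1 (shut). A call has 1 to 20 rows; each row shifts and turns the commanded pose from where the row before left it; what a row does not reach is not made up. A row lasts 1/10 s, in which the tool goes at most 50 mm and 8.59 degrees, less where a joint would pass 70% of its speed; a pose out of reach is approached as far as the arm can. A call with a number of a shift or a turn outside -1 to 1 is refused whole. A call with a gripper value outside its range is refused whole. The fingers move at their own pace and stop on an object; the grip force is fixed at half the most. Time passes only in rows, so rows that do not move let the fingers close. It gives the time, the measured TCP pose, the force and the opening at its end, in the units of the state.
- bot.read_state(): the state, without advancing time (a new reading comes with each control period).
- imaging.capture(name): name is "scene" or "top" or "wrist"; returns a dict with "img" (420x560x3 uint8, blue, green, red), "mtx" (3x3 intrinsics, pixels), "distortion" ([k1, k2, p1, p2, k3] as OpenCV has them; the pictures are not rectified), "pose" (4x4, takes a point from camera to world coordinates); the wrist camera has in their place "T_tool_cam" (4x4, takes a point from camera to tool coordinates, whose origin is the TCP and whose axes are the flange's). Camera axes: x right, y down, z forward; pixel columns grow to the right and rows downward; lengths in m; the calibration is good to about 2 mm. A picture is of the moment at which its call begins: read the wrist's pose just before it. There is no depth.
- bot.hand_in(): hands the job in, once; it reports no verdict.
Trained networks look in the newest picture that a camera, given by its name, has taken for a name from the list of things; names that differ only in an ending like _2 or _b are one class to them, and where a whole thing is asked for, a point or a joint stands for the part that bears it (a point fixed in the world has none). Each returns a list of dicts, best first, with "conf" (0 to 1); they miss things now and then, are a little off and sometimes report something else, mostly with a low value. They report only what shows in the picture. A call takes as long as a camera call. They do not tell look-alikes from the thing itself.
- recognise(camera, target): "at" ([x, y, z] in m, in world coordinates, good to about 4 mm: the middle of the surface that is visible of it).
- masks_of(camera, target): "region" (420x560 bool, what is visible of it).
- mark_of(camera, target): "at" ([x, y, z] in m, in world coordinates, good to about 4 mm: a listed point, or the origin of a listed thing).
The state is a dict: "time_s": time; "joint_positions": joint angles; "qvel": joint speeds; "tau": joint torques, N m; "position": TCP position; "tcp_rot": TCP orientation; "force": force on the tool from outside, world axes, zero at the start; "moment": the same for the moment, N m; "opening": opening from 0.0 (shut) to 1.0 (fully open).
Only numpy, scipy, OpenCV 4.12 (cv2) and the standard library are available. Lean on these libraries where they do the work, as an engineer would, in place of code of your own. Each camera call takes 0.05 s, during which the arm holds its last target.

## Working session

There is one attempt and no reset: what is moved stays moved. The work goes in short steps, Python scripts to look and compute and a tool call to move; the robot and the scene stay as the last step left them, time stands still between calls to the robot, and variables do not carry over. Pictures are saved under pics/ and viewed, and the job is handed in when it is done.

Besides the shell and the picture viewer there is one more tool, called as name(argument=value, ...) on one line, values as JSON. send_rows: Moves the arm, as the interface text tells. Its arguments: {"type":"object","properties":{"plan":{"type":"array"}},"required":["plan"]}

```bash
ls; mkdir -p pics
python3 - <<'E'
from rig import bot, imaging, recognise, masks_of, mark_of
import cv2
s=bot.read_state(); print({k:s[k] for k in ('time_s','position','tcp_rot','force','opening')}, bot.tip_extent)
for c in ('scene','top'):
    d=imaging.capture(c); cv2.imwrite(f'pics/{c}0.png',d['img'])
    print(c,d['mtx'],d['distortion'],d['pose'])
    for n in ('leg','go_gauge','nogo_gauge','tray','go_mouth','nogo_mouth'):
        print(n,[(r['conf'],[round(float(v),3) for v in r['at']]) for r in mark_of(c,n)])
print(bot.read_state()['time_s'])
E
```

```text
pics
{'time_s': 0.0, 'position': array([ 0.14782619, -0.60654358,  0.2385761 ]), 'tcp_rot': array([[ 9.71620877e-01,  2.36543554e-01, -1.36518885e-04],
       [ 2.36543295e-01, -9.71618572e-01,  2.14930565e-03],
       [ 3.75760115e-04, -2.12060287e-03, -9.99997681e-01]]), 'force': array([ 0.5394373 , -0.56761239,  0.45540249]), 'opening': 0.9999385719601307} 0.017
scene [[506.9467092    0.         279.90961796]
 [  0.         506.9467092  209.71155732]
 [  0.           0.           1.        ]] [-0.10935986  0.          0.          0.          0.        ] [[ 0.09119064  0.71354314 -0.69465132  1.51794903]
 [ 0.99572994 -0.07539117  0.05327335 -0.10018742]
 [-0.01435774 -0.69654315 -0.71737124  1.08054764]
 [ 0.          0.          0.          1.        ]]
leg [(0.66, [0.433, 0.337, -0.001]), (0.61, [0.519, 0.346, 0.003])]
go_gauge [(0.71, [0.586, -0.11, -0.0]), (0.26, [0.696, -0.366, 0.001])]
nogo_gauge [(0.67, [0.55, 0.134, 0.0])]
tray [(0.98, [0.438, -0.376, 0.003]), (0.84, [0.226, -0.422, -0.002]), (0.7, [0.666, 0.34, 0.001])]
go_mouth [(0.96, [0.563, -0.113, 0.011]), (0.69, [0.547, 0.132, 0.011])]
nogo_mouth [(0.76, [0.544, 0.134, 0.011])]
top [[527.81102996   0.         283.61953083]
 [  0.         527.81102996 207.62581786]
 [  0.           0.           1.        ]] [-0.11083318  0.          0.          0.          0.        ] [[-0.01604712 -0.9941381   0.10692022  0.34759481]
 [-0.99985549  0.01655504  0.00386452 -0.04225218]
 [-0.00561193 -0.10684276 -0.99426009  1.45506654]
 [ 0.          0.          0.          1.        ]]
leg [(0.76, [0.432, 0.341, 0.001]), (0.51, [0.512, 0.345, 0.001])]
go_gauge [(0.73, [0.584, -0.11, -0.002])]
nogo_gauge [(0.49, [0.546, 0.134, -0.004])]
tray [(0.69, [0.436, -0.371, 0.002]), (0.57, [0.227, -0.426, -0.001])]
go_mouth [(0.85, [0.563, -0.111, 0.01])]
nogo_mouth []
0.7
```

View pics/scene0.png

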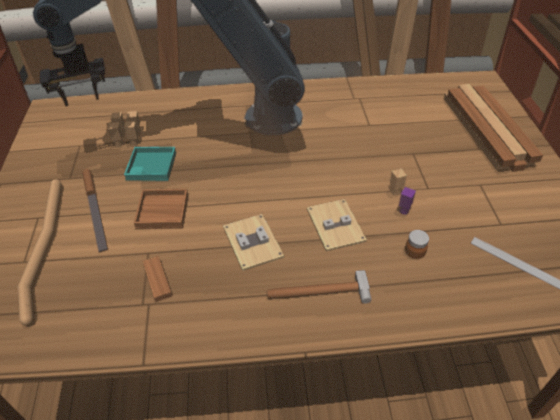

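View pics/top0.png

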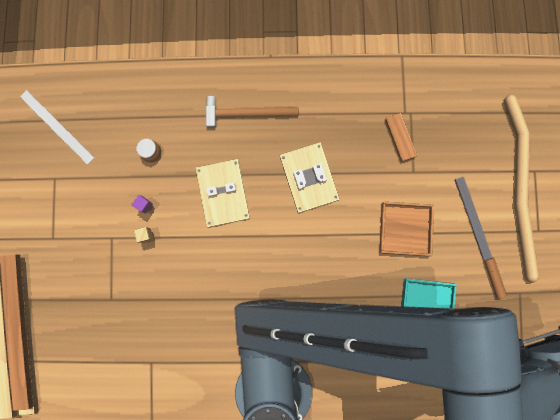

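```bash
cat > h.py <<'E'
from rig import bot, imaging, recognise, masks_of, mark_of
import cv2, numpy as np
def onplane(d,px,z,pose=None):
    P=d['pose'] if pose is None else pose
    p=cv2.undistortPoints(np.array(px,float).reshape(-1,1,2),d['mtx'],np.array(d['distortion'])).reshape(-1,2)
    r=np.c_[p,np.ones(len(p))]@P[:3,:3].T
    o=P[:3,3]; t=(z-o[2])/r[:,2]
    return (o+r*t[:,None])[:,:2]
def rect(d,mask,z):
    m=mask.astype(np.uint8)
    m=cv2.morphologyEx(m,cv2.MORPH_CLOSE,np.ones((5,5)))
    cs,_=cv2.findContours(m,cv2.RETR_EXTERNAL,cv2.CHAIN_APPROX_NONE)
    c=max(cs,key=cv2.contourArea).reshape(-1,2)
    w=onplane(d,c,z)
    return cv2.minAreaRect((w*1000).astype(np.float32))
def wristpose():
    s=bot.read_state(); T=np.eye(4); T[:3,:3]=s['tcp_rot']; T[:3,3]=s['position']; return T
E
python3 - <<'E'
from h import *
for c in ('top','scene'):
    d=imaging.capture(c)
    for n,z in (('go_gauge',.01),('nogo_gauge',.01),('tray',.028),('leg',.08)):
        for r in masks_of(c,n): print(c,n,r['conf'],rect(d,r['region'],z))
    im=d['img']
    crop=im[130:240,90:440] if c=='top' else im[150:280,120:440]
    cv2.imwrite(f'pics/{c}z.png',cv2.resize(crop,(800,int(800*crop.shape[0]/crop.shape[1])),interpolation=cv2.INTER_CUBIC))
E
```

```text
top go_gauge 0.58 ((591.1025390625, -110.942626953125), (53.350242614746094, 81.03695678710938), 17.167760848999023)
top nogo_gauge 0.61 ((557.6360473632812, 136.8690185546875), (24.727893829345703, 80.03155517578125), 10.857132911682129)
top tray 0.73 ((438.15435791015625, -371.6441955566406), (143.3944854736328, 143.91358947753906), 87.45844268798828)
top tray 0.6 ((260.18048095703125, -424.96649169921875), (146.97335815429688, 75.9505386352539), 82.87936401367188)
top leg 0.74 ((430.5440673828125, 330.2654724121094), (39.583824157714844, 45.51612091064453), 0.6177148222923279)
top leg 0.54 ((509.5623779296875, 337.8035888671875), (52.11823272705078, 36.58967208862305), 56.079959869384766)
scene go_gauge 0.85 ((580.4732055664062, -110.45976257324219), (66.19686126708984, 86.07075500488281), 16.875375747680664)
scene go_gauge 0.61 ((651.8428955078125, 344.5935974121094), (58.0488166809082, 109.599609375), 66.70651245117188)
scene nogo_gauge 0.76 ((546.6810302734375, 136.01498413085938), (39.87419128417969, 86.66978454589844), 9.5332612991333)
scene tray 0.83 ((453.99713134765625, -367.1876525878906), (147.44325256347656, 160.88577270507812), 84.29854583740234)
scene tray 0.73 ((242.7921142578125, -419.58270263671875), (149.71803283691406, 169.13587951660156), 82.78419494628906)
scene leg 0.88 ((550.2991943359375, 328.75927734375), (35.81798553466797, 107.86277770996094), 65.76649475097656)
scene leg 0.68 ((469.7659606933594, 325.4849853515625), (43.88864517211914, 112.4487075805664), 74.84131622314453)
```

View pics/topz.png

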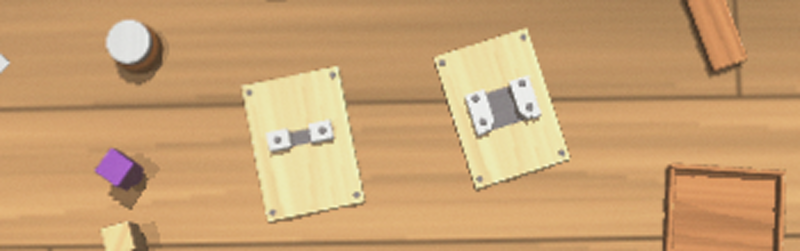

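View pics/scenez.png

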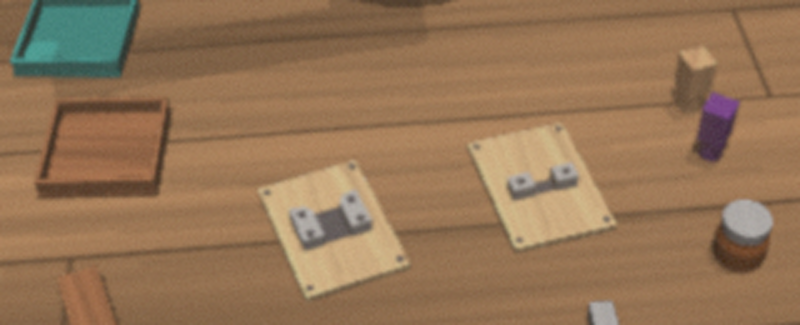

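Run:
```python
from h import *
for c in ('top','scene'):
    d=imaging.capture(c); hsv=cv2.cvtColor(d['img'],cv2.COLOR_BGR2HSV)
    # seeds
    for n,xy in (('go',(0.54,-0.124)),('nogo',(0.50,0.127))):
        P=np.linalg.inv(d['pose']); 
        uv,_=cv2.projectPoints(np.array([[*xy,.01]]),cv2.Rodrigues(P[:3,:3])[0],P[:3,3],d['mtx'],np.array(d['distortion']))
        u,v=uv.ravel().astype(int); lab=cv2.cvtColor(d['img'],cv2.COLOR_BGR2LAB).astype(int)
        ref=np.median(lab[v-3:v+4,u-3:u+4].reshape(-1,3),0)
        for th in (22,30,38):
            m=(np.abs(lab-ref)*[.6,1,1]).sum(2)<th
            _,L=cv2.connectedComponents(m.astype(np.uint8)); mm=(L==L[v,u]).astype(np.uint8)
            c0=max(cv2.findContours(mm,cv2.RETR_EXTERNAL,cv2.CHAIN_APPROX_NONE)[0],key=cv2.contourArea).reshape(-1,2)
            print(c,n,th,ref,cv2.minAreaRect((onplane(d,c0,.01)*1000).astype(np.float32)))
    for r in masks_of(c,'leg'):
        m=r['region']; print(np.median(d['img'][m],0))
        # leg top corners
    y,x=np.where(masks_of(c,'leg')[0]['region']); print(x.min(),x.max(),y.min(),y.max())
    im=d['img']; a=im[220:250,125:165] if c=='top' else im[160:205,375:425]
    cv2.imwrite(f'pics/{c}l.png',cv2.resize(a,None,fx=14,fy=12,interpolation=cv2.INTER_CUBIC))
```

```text
top go 22 [226. 124. 158.] ((588.2096557617188, -108.46189880371094), (168.71481323242188, 119.09347534179688), 16.73160743713379)
top go 30 [226. 124. 158.] ((588.4642944335938, -108.39604949951172), (169.2335205078125, 119.12177276611328), 16.735454559326172)
top go 38 [226. 124. 158.] ((588.2781372070312, -108.35008239746094), (169.55775451660156, 119.32853698730469), 16.73941421508789)
top nogo 22 [226. 124. 157.] ((548.46533203125, 133.93753051757812), (169.14300537109375, 119.04070281982422), 10.822469711303711)
top nogo 30 [226. 124. 157.] ((548.612548828125, 133.7776336669922), (169.37399291992188, 119.76053619384766), 10.821396827697754)
top nogo 38 [226. 124. 157.] ((548.8225708007812, 132.9477081298828), (169.9747314453125, 122.1513671875), 10.852670669555664)
[146. 204. 234.]
[191.  98. 167.]
134 153 227 242
scene go 22 [183. 134. 154.] ((587.751220703125, -107.37429809570312), (171.5054473876953, 122.17377471923828), 17.577964782714844)
scene go 30 [183. 134. 154.] ((564.5611572265625, -105.81631469726562), (241.81588745117188, 870.6293334960938), 0.7930141687393188)
scene go 38 [183. 134. 154.] ((540.77099609375, 57.21588134765625), (1475.9791259765625, 369.4537658691406), 80.1382827758789)
scene nogo 22 [182. 134. 154.] ((547.4161987304688, 134.20762634277344), (172.6271514892578, 122.121337890625), 10.961244583129883)
scene nogo 30 [182. 134. 154.] ((564.9453125, -106.0679931640625), (242.0648651123047, 871.40283203125), 0.4120665192604065)
scene nogo 38 [182. 134. 154.] ((610.85498046875, 53.80889892578125), (1476.8367919921875, 386.8158874511719), 87.03699493408203)
[ 70.  94. 119.]
[75. 57. 83.]
[ 77.  87. 112.]
390 405 169 194
```

View pics/topl.png

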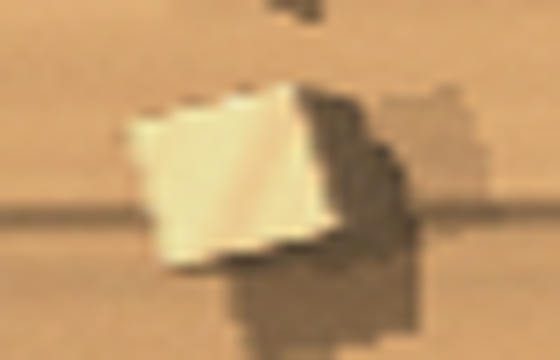

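View pics/scenel.png

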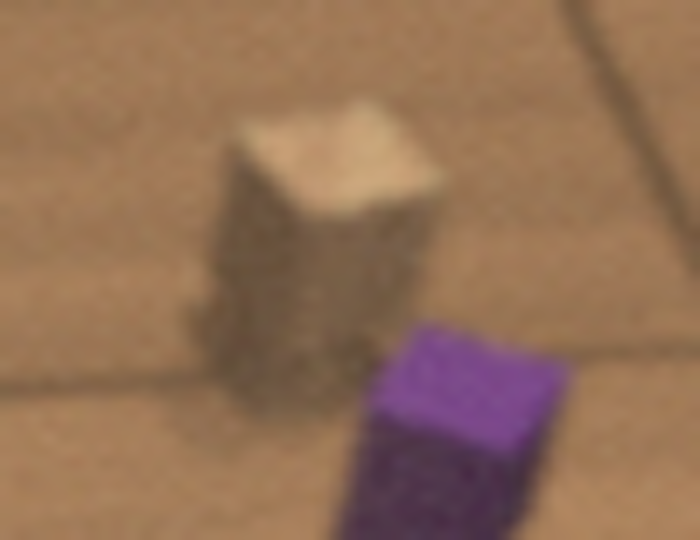

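Run:
```python
from h import *
d=imaging.capture('top')
q=np.array([(130,125),(295,85),(338,220),(172,268)],float)/[14,12]+[124.5,219.5]
w=onplane(d,q,.08)*1000; print(w, w.mean(0), cv2.minAreaRect(w.astype(np.float32)), [np.degrees(np.arctan2(*(w[(i+1)%4]-w[i])[::-1])) for i in range(4)])
# rectify boards at z=.028
P=np.linalg.inv(d['pose'])
for n,x,y,a in (('go',.5883,-.1084,16.75),('nogo',.5486,.1338,10.8)):
    a=np.radians(a); R=np.array([[np.cos(a),-np.sin(a)],[np.sin(a),np.cos(a)]])
    gx,gy=np.meshgrid(np.arange(-60,60,.25),np.arange(-60,60,.25)) # cols: y(board) reversed, rows x reversed
    bx=-gy; by=-gx
    W=np.c_[(np.c_[bx.ravel(),by.ravel()]/1000)@R.T+[x,y],np.full(bx.size,.028)]
    uv,_=cv2.projectPoints(W,cv2.Rodrigues(P[:3,:3])[0],P[:3,3],d['mtx'],np.array(d['distortion']))
    uv=uv.reshape(bx.shape+(2,)).astype(np.float32)
    r=cv2.remap(d['img'],uv[...,0],uv[...,1],cv2.INTER_CUBIC)
    for k in range(0,480,40): cv2.line(r,(k,0),(k,6),(0,0,255),1);cv2.line(r,(0,k),(6,k),(0,0,255),1)
    cv2.line(r,(240,0),(240,30),(0,0,255),1);cv2.line(r,(0,240),(30,240),(0,0,255),1)
    cv2.imwrite(f'pics/r_{n}.png',r)
```

```text
[[442.93205274 359.11221158]
 [451.29427481 327.56394874]
 [421.53421268 319.07759831]
 [411.41412992 350.71531706]] [431.79366754 339.11726892] ((431.4435119628906, 338.8845520019531), (32.61730194091797, 33.17666244506836), 14.918000221252441) [np.float64(-75.15449375096246), np.float64(-164.0840212025528), np.float64(107.7381212490978), np.float64(14.918034171307022)]
```

View pics/r_go.png

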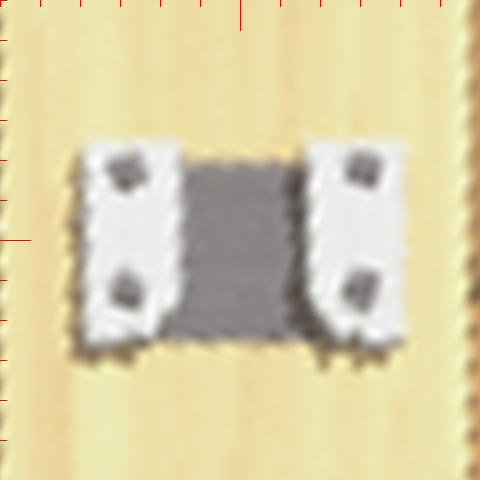

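View pics/r_nogo.png

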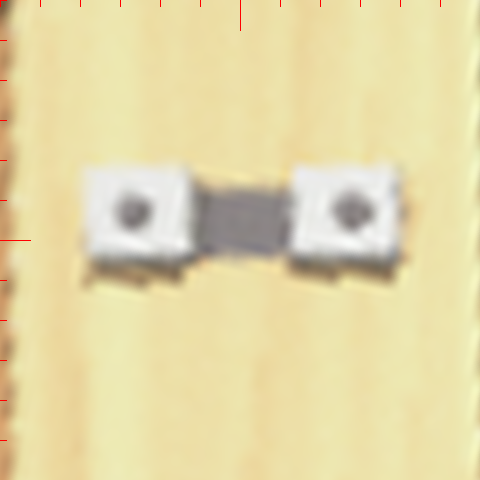

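send_rows(plan=[[[0.84,0.575,0,0.8,-0.24],[0.84,0.575,0,0.8,-0.24],[0.84,0.575,0,0.8,-0.24],[0.84,0.575,0,0.8,-0.24],[0.84,0.575,0,0.8,-0.24],[0.84,0.575,0,0.8,-0.24],[0.84,0.575,0,0.8,-0.24],[0.84,0.575,0,0.8,-0.24],[0.84,0.575,0,0.8,-0.24],[0.84,0.575,0,0.8,-0.24],[0.84,0.575,0,0.8,-0.24],[0.84,0.575,0,0.8,-0.24],[0.22,1,0,0.8,-0.24],[0.22,1,0,0.8,-0.24],[0.22,1,0,0.8,-0.24],[0.22,1,0,0.8,-0.24],[0.22,1,0,0.8,-0.24],[0.22,1,0,0.8,-0.24],[0.22,1,0,0.8,-0.24],[0.22,1,0,0.8,-0.24]]])

```text
time_s: 3.55
position: [0.5033, -0.1591, 0.2397]
tcp_rot: [[-0.268, 0.963, 0.0], [0.963, 0.268, -0.0], [-0.0, 0.0, -1.0]]
force: [-0.3, -0.4, 0.5]
opening: 0.621
```

send_rows(plan=[[[0.22,1,0,0,-0.24],[0.22,1,0,0,-0.24],[0.22,1,0,0,-0.24],[0.22,1,0,0,-0.24],[0.22,1,0,0,-0.24],[0.22,1,0,0,-0.24],[0.22,1,0,0,-0.24],[-0.4,0.95,0,0,-0.24],[-0.4,0.95,0,0,-0.24],[-0.4,0.95,0,0,-0.24],[-0.4,0.95,0,0,-0.24],[-0.4,0.95,0,0,-0.24],[-0.4,0.95,0,0,-0.24],[-0.4,0.95,0,0,-0.24],[-0.4,0.95,0,0,-0.24],[-0.4,0.95,0,0,-0.24],[-0.3,0.9,0,0,-0.24],[0,0,0,0,-0.24],[0,0,0,0,-0.24]]])

```text
time_s: 5.45
position: [0.4321, 0.3335, 0.2395]
tcp_rot: [[-0.267, 0.964, 0.0], [0.964, 0.267, -0.001], [-0.001, 0.0, -1.0]]
force: [0.3, -0.4, 0.9]
opening: 0.619
```

Run:
```python
from h import *
T=wristpose(); d=imaging.capture('wrist'); cv2.imwrite('pics/w1.png',d['img'])
P=T@d['T_tool_cam']
for r in masks_of('wrist','leg'): 
    print(r['conf'],np.median(d['img'][r['region']],0)); d2=dict(d,pose=P); print(rect(d2,r['region'],.08))
print([ (r['conf'],r['at']) for r in mark_of('wrist','leg')])
np.savez('w1.npz',P=P,mtx=d['mtx'],dist=d['distortion'])
```

```text
0.93 [102. 147. 193.]
((429.6986083984375, 343.6373291015625), (33.73290252685547, 39.85919189453125), 14.619577407836914)
0.59 [204.  83. 170.]
((506.858154296875, 350.5060119628906), (33.34782791137695, 49.6461181640625), 54.15780258178711)
[(0.81, [0.4295, 0.3437, -0.0026]), (0.67, [0.5112, 0.3431, 0.003])]
```

View pics/w1.png

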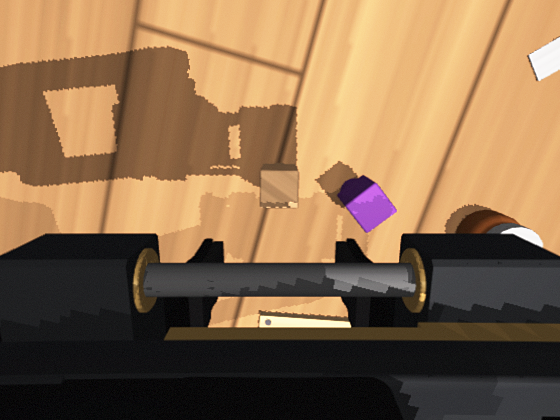

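Run:
```python
from h import *
z=np.load('w1.npz'); im=cv2.imread('pics/w1.png')
cv2.imwrite('pics/w1z.png',cv2.resize(im[150:220,245:315],None,fx=8,fy=8,interpolation=cv2.INTER_CUBIC))
print(z['P'][:3,3],z['P'][:3,2])
```

```text
[0.41484146 0.39718406 0.38611112] [ 0.06435312 -0.23479406 -0.96991259]
```

View pics/w1z.png

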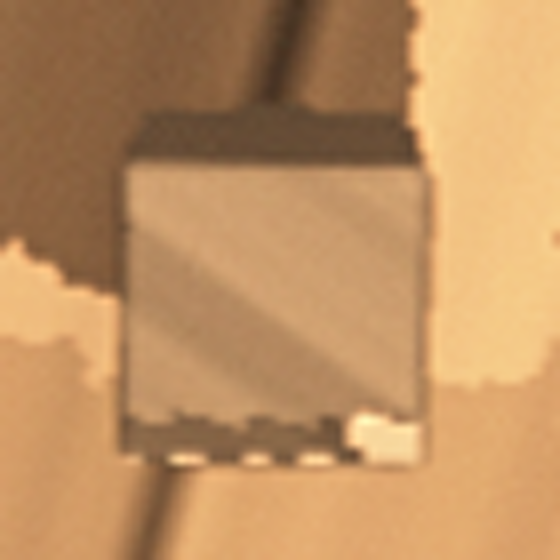

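Run:
```python
from h import *
z=np.load('w1.npz'); d=dict(mtx=z['mtx'],distortion=z['dist'],pose=z['P'])
q=np.array([(125,162),(430,162),(425,465),(122,462)],float)/8+[244.5,149.5]
w=onplane(d,q,.08); print(w.mean(0), cv2.minAreaRect((w*1000).astype(np.float32)))
```

```text
[0.43014046 0.34091609] ((429.9879150390625, 340.8402099609375), (33.65988540649414, 33.75050354003906), 15.193471908569336)
```

send_rows(plan=[[[-0.05,0.22,0,0,-0.24],[0,0,-0.75,0,-0.24],[0,0,-0.75,0,-0.24],[0,0,-0.75,0,-0.24],[0,0,-0.75,0,-0.24],[0,0,-0.75,0,-0.24],[0,0,-0.75,0,-0.24],[0,0,-0.75,0,-0.24],[0,0,-0.75,0,-0.24],[0,0,-0.3,0,-0.24],[0,0,-0.15,0,-0.24],[0,0,0,0,-0.24]]])

```text
time_s: 6.8
position: [0.431, 0.3398, 0.046]
tcp_rot: [[-0.264, 0.964, -0.0], [0.964, 0.264, -0.0], [0.0, -0.0, -1.0]]
force: [1.1, -0.1, 0.7]
opening: 0.617
```

send_rows(plan=[[[0,0,0,0,1],[0,0,0,0,1],[0,0,0,0,1],[0,0,0,0,1],[0,0,0,0,1],[0,0,0,0,1]]])

```text
time_s: 7.4
position: [0.431, 0.3401, 0.0467]
tcp_rot: [[-0.265, 0.964, 0.001], [0.964, 0.265, 0.0], [0.0, 0.001, -1.0]]
force: [-0.3, 0.3, 5.9]
opening: 0.39
```

send_rows(plan=[[[0,0,0.4,0,1],[0,0,0.8,0,1],[0,0,1,0,1],[0,0,1,0,1],[0,0,1,0,1],[0.1,-0.4,0.8,0.24,1],[0.2,-0.8,0,0,1],[0.2,-0.9,0,0,1],[0.2,-0.9,0,0,1],[0.2,-0.9,0,0,1],[0.2,-0.9,0,0,1],[0.2,-0.9,0,0,1],[0.2,-0.9,0,0,1],[0.2,-0.9,0,0,1],[0.2,-0.9,0,0,1],[0.2,-0.9,0,0,1],[0.2,-0.9,0,0,1],[0.2,-0.9,0,0,1],[0.2,-0.9,0,0,1],[0.2,-0.9,0,0,1]]])

```text
time_s: 9.4
position: [0.5175, -0.0481, 0.1964]
tcp_rot: [[-0.288, 0.958, -0.0], [0.958, 0.288, 0.0], [0.0, -0.0, -1.0]]
force: [0.7, -1.2, -1.1]
opening: 0.389
```

send_rows(plan=[[[0.2,-0.9,0,0,1],[0.2,-0.9,0,0,1],[0.2,-0.75,0,0,1],[0.1,-0.2,0,0,1],[0,0,0,0,1],[0,0,0,0,1]]])

```text
time_s: 10.0
position: [0.538, -0.1285, 0.1959]
tcp_rot: [[-0.288, 0.958, -0.001], [0.958, 0.288, 0.001], [0.001, -0.001, -1.0]]
force: [0.3, 0.0, -0.8]
opening: 0.39
```

Run:
```python
from h import *
T=wristpose(); s=bot.read_state(); print(s['position'],s['force'],s['opening'],np.degrees(np.arctan2(s['tcp_rot'][1,1],s['tcp_rot'][0,1])))
d=imaging.capture('wrist'); cv2.imwrite('pics/w2.png',d['img'])
t=imaging.capture('top'); cv2.imwrite('pics/t2.png',cv2.resize(t['img'][100:260,200:400],(800,640)[0:2] if 0 else (750,600)))
for c in('scene',):
    imaging.capture(c)
    print([(r['conf'],r['at']) for r in mark_of(c,'leg')])
```

```text
[ 0.53801267 -0.12845894  0.1959412 ] [ 0.31066072  0.04365198 -0.75391302] 0.3899905653968119 16.747558551447096
[(0.59, [0.5139, 0.3435, 0.0029]), (0.52, [0.5395, -0.1282, 0.1472])]
```

View pics/w2.png

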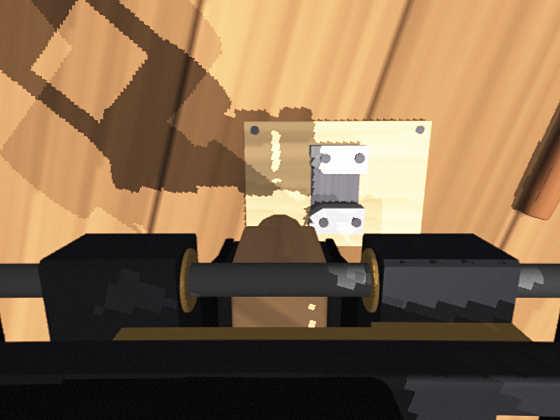

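Run:
```python
from h import *
T=wristpose(); d=imaging.capture('wrist'); P=np.linalg.inv(d['T_tool_cam'])
im=d['img']; cv2.imwrite('pics/w2z.png',cv2.resize(im[205:245,240:320],None,fx=10,fy=10,interpolation=cv2.INTER_CUBIC))
a=np.linspace(0,2*np.pi,721)
for e in (-2,0,2):
  for zz in (46.5,16.5):
    pts=np.c_[15*np.cos(a)+e,15*np.sin(a),np.full(a.size,zz)]/1000
    uv,_=cv2.projectPoints(pts,cv2.Rodrigues(P[:3,:3])[0],P[:3,3],d['mtx'],np.array(d['distortion'])); uv=uv.reshape(-1,2)
    print('e toolx',e,zz,uv[uv[:,1].argmin()],uv[:,0].min(),uv[:,0].max())
print(d['T_tool_cam'].round(3))
```

```text
e toolx -2 46.5 [278.5780474  217.14569796] 252.51181700258584 304.7386101012797
e toolx -2 16.5 [278.47776449 233.58275986] 248.05760462814084 309.01205854981464
e toolx 0 46.5 [278.57165637 213.7190607 ] 252.4443633891022 304.79376113221946
e toolx 0 16.5 [278.47001356 229.61719665] 247.96760260688106 309.08720740538155
e toolx 2 46.5 [278.56523187 210.27577666] 252.3764693862302 304.8492906261257
e toolx 2 16.5 [278.46221501 225.62938806] 247.87692137222834 309.1629480340709
[[-0.001 -0.97  -0.243  0.066]
 [ 1.    -0.001 -0.001  0.   ]
 [ 0.    -0.243  0.97  -0.147]
 [ 0.     0.     0.     1.   ]]
```

View pics/w2z.png

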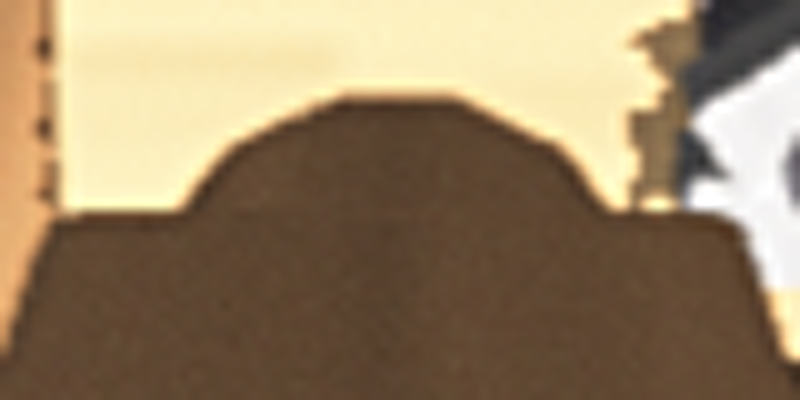

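Run:
```python
from h import *
T=wristpose(); d=imaging.capture('wrist'); im=d['img']; cv2.imwrite('pics/w3z.png',cv2.resize(im[135:245,290:390],None,fx=6,fy=5.4,interpolation=cv2.INTER_CUBIC))
print(T[:3,3])
P=T@d['T_tool_cam']; np.savez('w3.npz',P=P,mtx=d['mtx'],dist=d['distortion'],im=im)
W=np.linalg.inv(P); a=np.radians(16.75); R=np.array([[np.cos(a),-np.sin(a)],[np.sin(a),np.cos(a)]])
gx,gy=np.meshgrid(np.arange(-60,60,.25),np.arange(-60,60,.25)); 
w=np.c_[(np.c_[-gy.ravel(),-gx.ravel()]/1000)@R.T+[.5883,-.1084],np.full(gx.size,.028)]
uv,_=cv2.projectPoints(w,cv2.Rodrigues(W[:3,:3])[0],W[:3,3],d['mtx'],np.array(d['distortion'])); uv=uv.reshape(gx.shape+(2,)).astype(np.float32)
r=cv2.remap(im,uv[...,0],uv[...,1],cv2.INTER_CUBIC)
for k in range(0,480,40): cv2.line(r,(k,0),(k,6),(0,0,255),1);cv2.line(r,(0,k),(6,k),(0,0,255),1)
cv2.line(r,(240,0),(240,30),(0,0,255),1);cv2.line(r,(0,240),(30,240),(0,0,255),1)
cv2.imwrite('pics/r_go2.png',r)
```

```text
[ 0.53849923 -0.1286083   0.19609227]
```

View pics/r_go2.png

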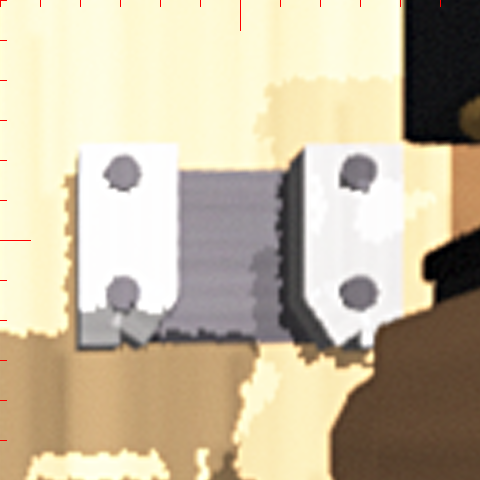

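send_rows(plan=[[[-0.24,0.09,0,0,1],[0,0,-0.7,0,1],[0,0,-0.8,0,1],[0,0,-0.8,0,1],[0,0,-0.8,0,1],[0,0,-0.7,0,1],[0,0,-0.4,0,1],[0,0,-0.2,0,1],[0,0,-0.1,0,1],[0,0,-0.05,0,1],[0,0,0,0,1],[0,0,0,0,1]]])

```text
time_s: 11.5
position: [0.532, -0.1271, 0.0603]
tcp_rot: [[-0.288, 0.958, 0.001], [0.958, 0.288, -0.001], [-0.001, 0.001, -1.0]]
force: [-0.1, -0.2, -1.2]
opening: 0.39
```

```bash
cat >> h.py <<'E'
def bf(g):
    o,a={'go':((.5883,-.1084),16.75),'nogo':((.5486,.1338),10.85)}[g]
    s=bot.read_state(); a=np.radians(a); R=np.array([[np.cos(a),-np.sin(a)],[np.sin(a),np.cos(a)]])
    p=(R.T@(s['position'][:2]-o))*1000; f=R.T@s['force'][:2]
    print('t',s['time_s'],'board mm',p.round(2),'z',round(s['position'][2]*1000,2),'f board',f.round(2),'fz',round(s['force'][2],2),'op',s['opening'],'M',s['moment'].round(2))
E
python3 -c "
from h import *
bf('go')
d=imaging.capture('scene'); cv2.imwrite('pics/s4.png',cv2.resize(d['img'][170:290,200:360],(800,600)))
print([(r['conf'],r['at']) for r in mark_of('scene','leg')])"
```

```text
t 11.5 board mm [-59.28  -1.69] z 60.26 f board [-0.15 -0.2 ] fz -1.2 op 0.39044567720400114 M [-0.01 -0.09  0.08]
[(0.85, [0.5157, 0.344, 0.0005]), (0.36, [0.5327, -0.1287, 0.0133])]
```

View pics/s4.png

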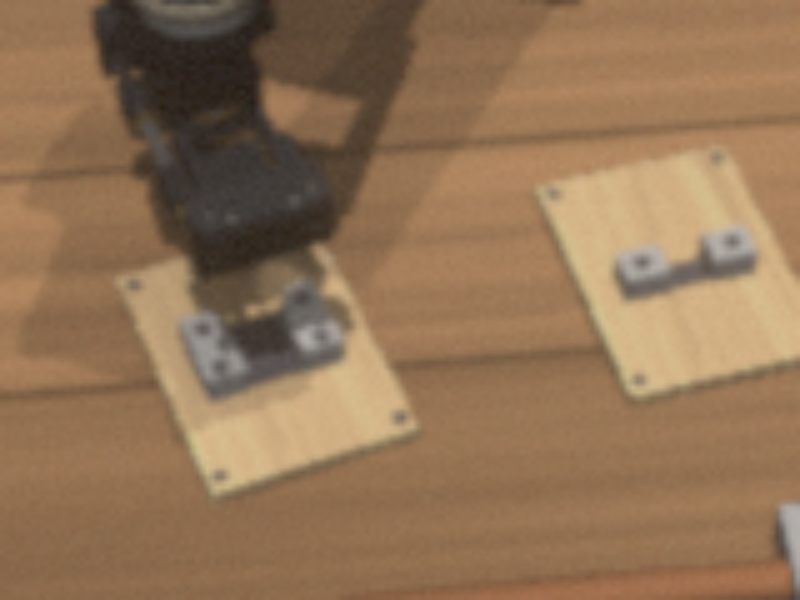

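send_rows(plan=[[[-0.014,0.048,0,0,1],[0.0958,0.0288,0,0,1],[0.0958,0.0288,0,0,1],[0.0958,0.0288,0,0,1],[0.0958,0.0288,0,0,1],[0.0958,0.0288,0,0,1],[0,0,0,0,1],[0,0,0,0,1]]])

```text
time_s: 12.4
position: [0.5455, -0.1211, 0.0595]
tcp_rot: [[-0.288, 0.958, -0.0], [0.958, 0.288, 0.0], [0.0, -0.0, -1.0]]
force: [-0.9, -0.4, -1.1]
opening: 0.387
```

```bash
python3 -c "
from h import *
bf('go')
T=wristpose(); d=imaging.capture('wrist'); bf('go'); cv2.imwrite('pics/w4.png',d['img'])
"
```

```text
t 12.4 board mm [-44.63   0.2 ] z 59.48 f board [-0.94 -0.12] fz -1.12 op 0.38665231529781297 M [-0.01 -0.11 -0.02]
t 12.45 board mm [-44.74   0.18] z 59.5 f board [-0.48  1.06] fz -0.4 op 0.38823777551218497 M [ 0.01 -0.11 -0.01]
```

View pics/w4.png

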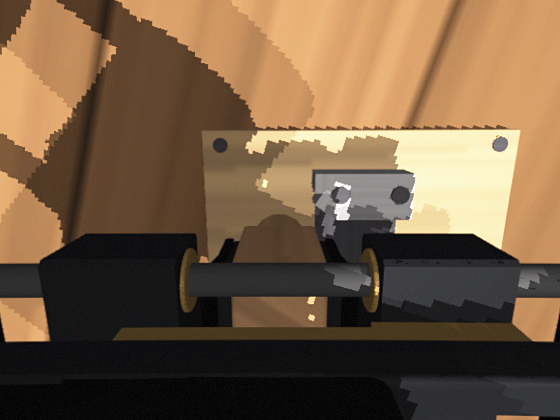

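send_rows(plan=[[[0.08,0.024,0,0,1],[0.08,0.024,0,0,1],[0.08,0.024,0,0,1],[0.08,0.024,0,0,1],[0.08,0.024,0,0,1],[0.08,0.024,0,0,1],[0.048,0.0144,0,0,1],[0.048,0.0144,0,0,1],[0,0,0,0,1]]])

```text
time_s: 13.35
position: [0.563, -0.116, 0.0596]
tcp_rot: [[-0.288, 0.958, 0.0], [0.958, 0.288, -0.0], [-0.0, 0.0, -1.0]]
force: [-0.3, -0.0, -0.7]
opening: 0.389
```

```bash
python3 -c "
from h import *
bf('go')"
```

```text
t 13.35 board mm [-2.639e+01  2.000e-02] z 59.57 f board [-0.29  0.08] fz -0.72 op 0.38947558922738557 M [-0.01 -0.14  0.03]
```

send_rows(plan=[[[0.048,0.0144,0,0,1],[0.048,0.0144,0,0,1],[0.048,0.0144,0,0,1],[0,0,0,0,1]]])

```text
time_s: 13.75
position: [0.5674, -0.1147, 0.0596]
tcp_rot: [[-0.288, 0.958, 0.0], [0.958, 0.288, -0.0], [-0.0, 0.0, -1.0]]
force: [0.1, 0.1, -0.6]
opening: 0.391
```

```bash
python3 -c "
from h import *
bf('go')"
```

```text
t 13.75 board mm [-21.83  -0.  ] z 59.57 f board [0.14 0.03] fz -0.57 op 0.3908424468646278 M [-0.01 -0.13  0.05]
```

No contact so far; the tenon is in the flare. Keep stepping in short calls.

send_rows(plan=[[[0.048,0.0144,0,0,1],[0.048,0.0144,0,0,1],[0.048,0.0144,0,0,1],[0,0,0,0,1]]])

```text
time_s: 14.15
position: [0.5717, -0.1134, 0.0596]
tcp_rot: [[-0.288, 0.958, 0.0], [0.958, 0.288, -0.0], [-0.0, 0.0, -1.0]]
force: [0.2, 0.1, -1.8]
opening: 0.389
```

```bash
python3 -c "
from h import *
bf('go')"
```

```text
t 14.15 board mm [-17.32   0.03] z 59.57 f board [0.2  0.04] fz -1.8 op 0.3887293546330867 M [-0.04 -0.15  0.02]
```

send_rows(plan=[[[0.048,0.0144,0,0,1],[0.048,0.0144,0,0,1],[0.048,0.0144,0,0,1],[0,0,0,0,1]]])

```text
time_s: 14.55
position: [0.576, -0.1121, 0.0596]
tcp_rot: [[-0.288, 0.958, 0.0], [0.958, 0.288, -0.0], [-0.0, 0.0, -1.0]]
force: [-0.4, -0.9, -1.3]
opening: 0.39
```

```bash
python3 -c "
from h import *
bf('go')"
```

```text
t 14.55 board mm [-1.28e+01 -1.00e-02] z 59.57 f board [-0.63 -0.78] fz -1.33 op 0.3904060498375456 M [-0.07 -0.11  0.03]
```

send_rows(plan=[[[0.048,0.0144,0,0,1],[0.048,0.0144,0,0,1],[0.048,0.0144,0,0,1],[0.048,0.0144,0,0,1],[0,0,0,0,1]]])

```text
time_s: 15.05
position: [0.5818, -0.1104, 0.0596]
tcp_rot: [[-0.288, 0.958, 0.0], [0.958, 0.288, -0.0], [-0.0, 0.0, -1.0]]
force: [-0.3, -0.9, -1.1]
opening: 0.389
```

```bash
python3 -c "
from h import *
bf('go')"
```

```text
t 15.05 board mm [-6.8 -0. ] z 59.56 f board [-0.59 -0.78] fz -1.11 op 0.3887342519286518 M [-0.04 -0.15  0.03]
```

send_rows(plan=[[[0.048,0.0144,0,0,1],[0.048,0.0144,0,0,1],[0.048,0.0144,0,0,1],[0.048,0.0144,0,0,1],[0,0,0,0,1]]])

```text
time_s: 15.55
position: [0.5876, -0.1086, 0.0596]
tcp_rot: [[-0.288, 0.958, 0.0], [0.958, 0.288, -0.0], [-0.0, 0.0, -1.0]]
force: [-0.1, 0.1, -1.7]
opening: 0.39
```

```bash
python3 -c "
from h import *
bf('go')"
```

```text
t 15.55 board mm [-0.76 -0.01] z 59.57 f board [-0.09  0.1 ] fz -1.69 op 0.39048261642177967 M [-0.   -0.06 -0.05]
```

send_rows(plan=[[[0.064,0.0192,0,0,1],[0.064,0.0192,0,0,1],[0.064,0.0192,0,0,1],[0.064,0.0192,0,0,1],[0.064,0.0192,0,0,1],[0.064,0.0192,0,0,1],[0.064,0.0192,0,0,1],[0,0,0,0,1]]])

```text
time_s: 16.35
position: [0.6011, -0.1046, 0.0596]
tcp_rot: [[-0.288, 0.958, 0.0], [0.958, 0.288, -0.0], [-0.0, 0.0, -1.0]]
force: [0.1, 0.3, -1.1]
opening: 0.388
```

```bash
python3 -c "
from h import *
bf('go')"
```

```text
t 16.35 board mm [13.34 -0.03] z 59.57 f board [0.16 0.21] fz -1.07 op 0.3884205228905315 M [-0.07 -0.16  0.04]
```

send_rows(plan=[[[0.064,0.0192,0,0,1],[0.064,0.0192,0,0,1],[0.064,0.0192,0,0,1],[0.064,0.0192,0,0,1],[0.064,0.0192,0,0,1],[0.064,0.0192,0,0,1],[0.064,0.0192,0,0,1],[0.064,0.0192,0,0,1],[0.064,0.0192,0,0,1],[0.064,0.0192,0,0,1],[0.064,0.0192,0,0,1],[0.064,0.0192,0,0,1],[0.064,0.0192,0,0,1],[0.096,0.0288,0,0,1],[0.096,0.0288,0,0,1],[0.096,0.0288,0,0,1],[0.096,0.0288,0,0,1],[0,0,0,0,1],[0,0,0,0,1]]])

```text
time_s: 18.25
position: [0.6372, -0.0936, 0.0595]
tcp_rot: [[-0.288, 0.958, -0.0], [0.958, 0.288, 0.0], [0.0, -0.0, -1.0]]
force: [0.6, 0.0, -1.0]
opening: 0.391
```

```bash
python3 -c "
from h import *
bf('go')
d=imaging.capture('scene'); cv2.imwrite('pics/s5.png',cv2.resize(d['img'][170:290,200:360],(800,600)))"
```

```text
t 18.25 board mm [51.07  0.07] z 59.52 f board [ 0.56 -0.16] fz -0.99 op 0.39127938945066126 M [-0.01 -0.12  0.02]
```

View pics/s5.png

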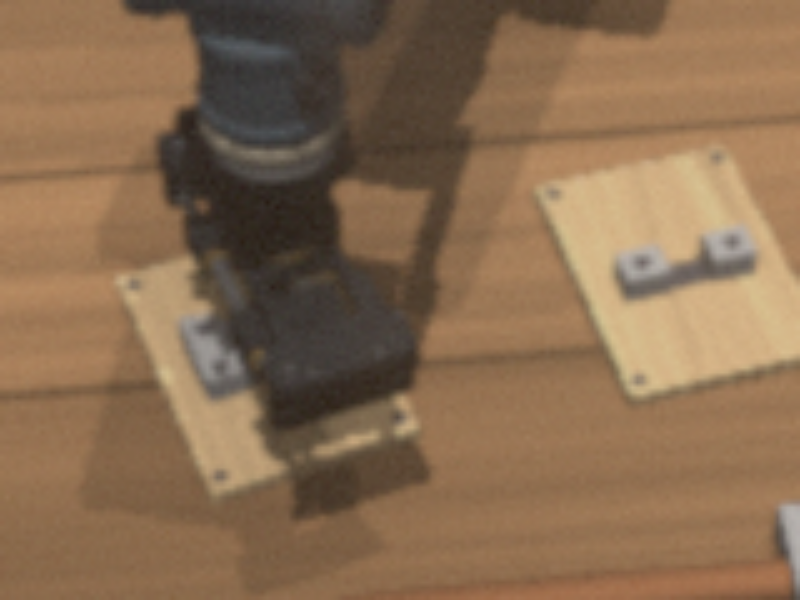

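send_rows(plan=[[[0,0,0.6,0,1],[0,0,1,0,1],[0,0,0.8,0,1],[0,0,0.6,0,1],[-0.44,0.73,0,-0.103,1],[-0.44,0.73,0,-0.103,1],[-0.44,0.73,0,-0.103,1],[-0.44,0.73,0,-0.103,1],[-0.44,0.73,0,-0.103,1],[-0.44,0.73,0,-0.103,1],[-0.44,0.73,0,-0.103,1],[-0.44,0.73,0,-0.103,1],[-0.44,0.73,0,-0.103,1],[-0.44,0.73,0,-0.103,1],[0,0,0,0,1],[0,0,0,0,1]]])

```text
time_s: 19.9
position: [0.5052, 0.1255, 0.1498]
tcp_rot: [[-0.189, 0.982, 0.001], [0.982, 0.189, -0.0], [-0.0, 0.001, -1.0]]
force: [0.4, 1.0, -1.1]
opening: 0.386
```

Run:
```python
from h import *
bf('nogo'); T=wristpose(); print(np.degrees(np.arctan2(T[1,1],T[0,1])))
d=imaging.capture('wrist'); im=d['img']; cv2.imwrite('pics/w6.png',im)
P=T@d['T_tool_cam']
W=np.linalg.inv(P); a=np.radians(10.85); R=np.array([[np.cos(a),-np.sin(a)],[np.sin(a),np.cos(a)]])
gx,gy=np.meshgrid(np.arange(-60,60,.25),np.arange(-60,60,.25)); 
w=np.c_[(np.c_[-gy.ravel(),-gx.ravel()]/1000)@R.T+[.5486,.1338],np.full(gx.size,.028)]
uv,_=cv2.projectPoints(w,cv2.Rodrigues(W[:3,:3])[0],W[:3,3],d['mtx'],np.array(d['distortion'])); uv=uv.reshape(gx.shape+(2,)).astype(np.float32)
r=cv2.remap(im,uv[...,0],uv[...,1],cv2.INTER_CUBIC)
for k in range(0,480,40): cv2.line(r,(k,0),(k,6),(0,0,255),1);cv2.line(r,(0,k),(6,k),(0,0,255),1)
cv2.line(r,(240,0),(240,30),(0,0,255),1);cv2.line(r,(0,240),(30,240),(0,0,255),1)
cv2.imwrite('pics/r_nogo2.png',np.hstack([r,cv2.resize(im[190:250,240:320],(320,480))[:, :]]))
```

```text
t 19.9 board mm [-4.416e+01  4.000e-02] z 149.76 f board [0.56 0.88] fz -1.06 op 0.3855273359988111 M [ 0.01 -0.12  0.  ]
10.913226587011511
```

View pics/r_nogo2.png

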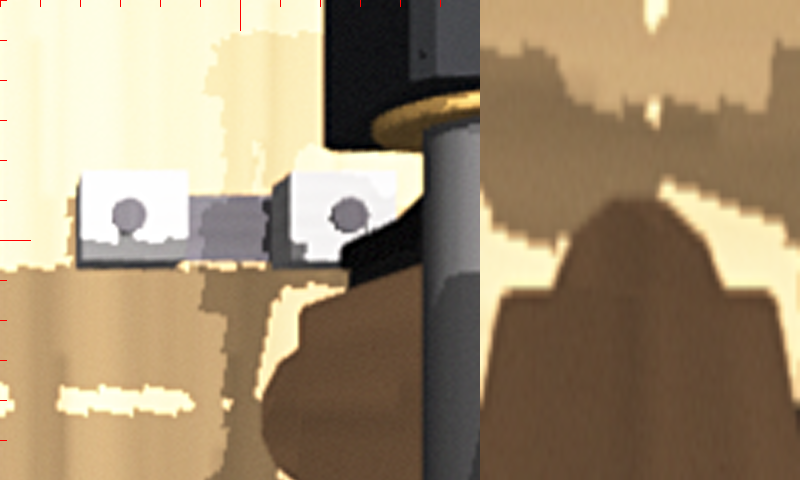

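send_rows(plan=[[[0,0,-0.7,0,1],[0,0,-0.8,0,1],[0,0,-0.8,0,1],[0,0,-0.4,0,1],[0,0,-0.2,0,1],[0,0,-0.1,0,1],[0.0982,0.0188,0,0,1],[0.0982,0.0188,0,0,1],[0.0982,0.0188,0,0,1],[0.0982,0.0188,0,0,1],[0.0982,0.0188,0,0,1],[0.0982,0.0188,0,0,1],[0.0982,0.0188,0,0,1],[0,0,0,0,1],[0,0,0,0,1]]])

```text
time_s: 21.45
position: [0.5257, 0.1293, 0.0595]
tcp_rot: [[-0.188, 0.982, -0.0], [0.982, 0.188, -0.0], [0.0, -0.0, -1.0]]
force: [-0.4, -0.9, -1.2]
opening: 0.387
```

```bash
python3 -c "
from h import *
bf('nogo')"
```

```text
t 21.45 board mm [-23.32  -0.14] z 59.46 f board [-0.52 -0.77] fz -1.22 op 0.38713624732834334 M [ 0.03 -0.07  0.05]
```

send_rows(plan=[[[0.0327,0.0063,0,0,1],[0.0327,0.0063,0,0,1],[0.0327,0.0063,0,0,1],[0.0327,0.0063,0,0,1],[0.0327,0.0063,0,0,1],[0,0,0,0,1]]])

```text
time_s: 22.05
position: [0.531, 0.1302, 0.0596]
tcp_rot: [[-0.188, 0.982, 0.0], [0.982, 0.188, 0.0], [-0.0, 0.0, -1.0]]
force: [-0.1, -0.2, -0.7]
opening: 0.391
```

```bash
python3 -c "
from h import *
bf('nogo')"
```

```text
t 22.05 board mm [-17.99  -0.18] z 59.57 f board [-0.11 -0.23] fz -0.71 op 0.390601390813178 M [-0.01 -0.1  -0.  ]
```

send_rows(plan=[[[0.0164,0.0031,0,0,1],[0.0164,0.0031,0,0,1],[0.0164,0.0031,0,0,1],[0,0,0,0,1]]])

```text
time_s: 22.45
position: [0.5323, 0.1305, 0.0596]
tcp_rot: [[-0.188, 0.982, 0.0], [0.982, 0.188, -0.0], [-0.0, 0.0, -1.0]]
force: [0.6, -0.3, 0.1]
opening: 0.388
```

send_rows(plan=[[[0.0164,0.0031,0,0,1],[0.0164,0.0031,0,0,1],[0,0,0,0,1]]])

```text
time_s: 22.75
position: [0.5333, 0.1307, 0.0595]
tcp_rot: [[-0.188, 0.982, 0.0], [0.982, 0.188, 0.0], [-0.0, 0.0, -1.0]]
force: [-0.1, -0.6, -0.2]
opening: 0.39
```

send_rows(plan=[[[0.0164,0.0031,0,0,1],[0,0,0,0,1]]])

```text
time_s: 22.95
position: [0.5338, 0.1308, 0.0595]
tcp_rot: [[-0.188, 0.982, 0.0], [0.982, 0.188, -0.0], [-0.0, 0.0, -1.0]]
force: [0.8, 0.7, -1.3]
opening: 0.385
```

send_rows(plan=[[[0.0164,0.0031,0,0,1],[0,0,0,0,1]]])

```text
time_s: 23.15
position: [0.5343, 0.1309, 0.0595]
tcp_rot: [[-0.188, 0.982, 0.0], [0.982, 0.188, -0.0], [-0.0, 0.0, -1.0]]
force: [-0.8, -0.3, -1.3]
opening: 0.388
```

send_rows(plan=[[[0.0164,0.0031,0,0,1],[0,0,0,0,1]]])

```text
time_s: 23.35
position: [0.5348, 0.131, 0.0596]
tcp_rot: [[-0.188, 0.982, 0.0], [0.982, 0.188, 0.0], [-0.0, 0.0, -1.0]]
force: [-0.3, -0.3, 0.3]
opening: 0.387
```

send_rows(plan=[[[0.0164,0.0031,0,0,1],[0,0,0,0,1]]])

```text
time_s: 23.55
position: [0.5353, 0.1311, 0.0596]
tcp_rot: [[-0.188, 0.982, 0.0], [0.982, 0.188, 0.0], [-0.0, 0.0, -1.0]]
force: [-0.2, -0.7, -0.4]
opening: 0.392
```

send_rows(plan=[[[0.0164,0.0031,0,0,1],[0,0,0,0,1]]])

```text
time_s: 23.75
position: [0.5357, 0.1312, 0.0596]
tcp_rot: [[-0.188, 0.982, 0.0], [0.982, 0.188, -0.0], [-0.0, 0.0, -1.0]]
force: [0.6, 0.5, -0.9]
opening: 0.387
```

send_rows(plan=[[[0.0164,0.0031,0,0,1],[0,0,0,0,1]]])

```text
time_s: 23.95
position: [0.5362, 0.1313, 0.0596]
tcp_rot: [[-0.188, 0.982, 0.0], [0.982, 0.188, 0.0], [-0.0, 0.0, -1.0]]
force: [0.8, -0.3, -0.5]
opening: 0.392
```

send_rows(plan=[[[0.0164,0.0031,0,0,1],[0,0,0,0,1]]])

```text
time_s: 24.15
position: [0.5365, 0.1313, 0.0595]
tcp_rot: [[-0.188, 0.982, -0.0], [0.982, 0.188, -0.0], [-0.0, -0.0, -1.0]]
force: [-0.1, -0.6, -1.5]
opening: 0.39
```

send_rows(plan=[[[0.0164,0.0031,0,0,1],[0,0,0,0,1]]])

```text
time_s: 24.35
position: [0.5367, 0.1314, 0.0595]
tcp_rot: [[-0.188, 0.982, -0.001], [0.982, 0.188, -0.0], [0.0, -0.001, -1.0]]
force: [-0.4, 0.2, -0.7]
opening: 0.394
```

send_rows(plan=[[[0,0,0,0,1],[0,0,0,0,1]]])

```text
time_s: 24.55
position: [0.5367, 0.1314, 0.0595]
tcp_rot: [[-0.188, 0.982, -0.001], [0.982, 0.188, -0.0], [0.0, -0.001, -1.0]]
force: [-1.1, -0.9, -0.4]
opening: 0.391
```

```bash
python3 -c "
from h import *
bf('nogo')
print(bot.read_state()['tau'], bot.read_state()['tcp_rot'])"
```

```text
t 24.55 board mm [-12.15  -0.14] z 59.47 f board [-1.29 -0.64] fz -0.38 op 0.3913545771847514 M [-0.14  0.13 -0.02]
[ 1.51861184e-01 -4.32029450e+01 -9.82580245e+00  1.58977965e-01
 -3.41181150e-01  5.81773362e-03] [[-1.87926353e-01  9.82182683e-01 -9.28651169e-04]
 [ 9.82183120e-01  1.87926331e-01 -1.10887911e-04]
 [ 6.56058210e-05 -9.32944263e-04 -9.99999563e-01]]
```

send_rows(plan=[[[0.0164,0.0031,0,0,1],[0,0,0,0,1]]])

```text
time_s: 24.75
position: [0.5369, 0.1314, 0.0594]
tcp_rot: [[-0.188, 0.982, -0.002], [0.982, 0.188, -0.0], [0.0, -0.002, -1.0]]
force: [-2.2, -0.6, 1.1]
opening: 0.391
```

send_rows(plan=[[[0.0164,0.0031,0,0,1],[0,0,0,0,1]]])

```text
time_s: 24.95
position: [0.537, 0.1315, 0.0594]
tcp_rot: [[-0.188, 0.982, -0.003], [0.982, 0.188, -0.0], [0.0, -0.003, -1.0]]
force: [-3.7, -2.4, 1.0]
opening: 0.394
```

```bash
python3 -c "
from h import *
bf('nogo')"
```

```text
t 24.95 board mm [-11.85  -0.11] z 59.35 f board [-4.09 -1.63] fz 0.98 op 0.393723452496166 M [-0.33  0.64 -0.06]
```

send_rows(plan=[[[0.0164,0.0031,0,0,1],[0.0164,0.0031,0,0,1],[0,0,0,0,1]]])

```text
time_s: 25.25
position: [0.5372, 0.1315, 0.0593]
tcp_rot: [[-0.188, 0.982, -0.004], [0.982, 0.188, -0.001], [0.0, -0.004, -1.0]]
force: [-5.3, -2.3, 1.6]
opening: 0.391
```

```bash
python3 -c "
from h import *
bf('nogo')"
```

```text
t 25.25 board mm [-11.61  -0.07] z 59.26 f board [-5.61 -1.26] fz 1.6 op 0.39115891205588144 M [-0.51  0.88  0.09]
```

send_rows(plan=[[[0.0164,0.0031,0,0,1],[0,0,0,0,1]]])

```text
time_s: 25.45
position: [0.5373, 0.1315, 0.0592]
tcp_rot: [[-0.188, 0.982, -0.005], [0.982, 0.188, -0.001], [0.0, -0.005, -1.0]]
force: [-6.0, -3.1, 1.9]
opening: 0.387
```

```bash
python3 -c "
from h import *
bf('nogo')"
```

```text
t 25.45 board mm [-11.54  -0.12] z 59.23 f board [-6.5  -1.96] fz 1.94 op 0.3868859104835424 M [-0.57  1.02 -0.02]
```

send_rows(plan=[[[0.0164,0.0031,0,0,1],[0.0164,0.0031,0,0,1],[0,0,0,0,1]]])

```text
time_s: 25.75
position: [0.5375, 0.1316, 0.0592]
tcp_rot: [[-0.189, 0.982, -0.007], [0.982, 0.189, -0.001], [0.0, -0.007, -1.0]]
force: [-6.9, -3.2, 3.5]
opening: 0.39
```

```bash
python3 -c "
from h import *
bf('nogo')"
```

```text
t 25.75 board mm [-11.34  -0.08] z 59.19 f board [-7.39 -1.84] fz 3.46 op 0.3898232370446162 M [-0.66  1.22  0.02]
```

send_rows(plan=[[[0,0,0,0,1],[0,0,0,0,1],[0,0,0,0,1],[0,0,0,0,1],[0,0,0,0,1],[0,0,0,0,1]]])

```text
time_s: 26.35
position: [0.5374, 0.1316, 0.0592]
tcp_rot: [[-0.189, 0.982, -0.007], [0.982, 0.189, -0.001], [0.0, -0.007, -1.0]]
force: [-6.7, -3.4, 2.8]
opening: 0.389
```

```bash
python3 -c "
from h import *
bf('nogo')
d=imaging.capture('wrist'); cv2.imwrite('pics/w7.png',d['img'])
d=imaging.capture('scene'); cv2.imwrite('pics/s7.png',cv2.resize(d['img'][120:270,260:460],(800,600)))"
```

```text
t 26.35 board mm [-11.38  -0.07] z 59.18 f board [-7.21 -2.13] fz 2.84 op 0.3887472459982247 M [-0.65  1.25  0.05]
```

View pics/w7.png

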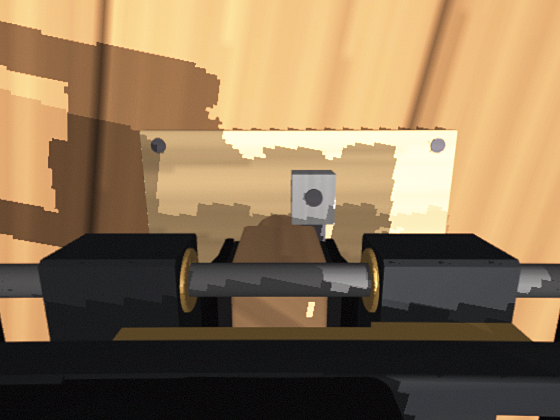

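```bash
python3 -c "
import cv2
im=cv2.imread('pics/w7.png'); cv2.imwrite('pics/w7z.png',cv2.resize(im[205:245,240:320],None,fx=10,fy=10,interpolation=cv2.INTER_CUBIC))"
```

```text
(no output)
```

View pics/w7z.png

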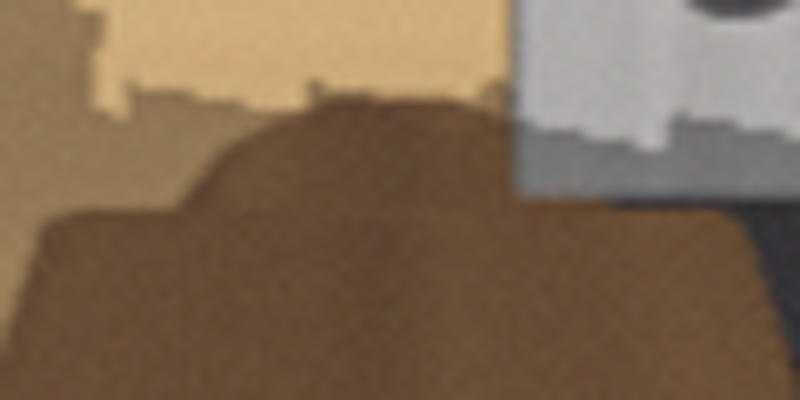

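View pics/s7.png

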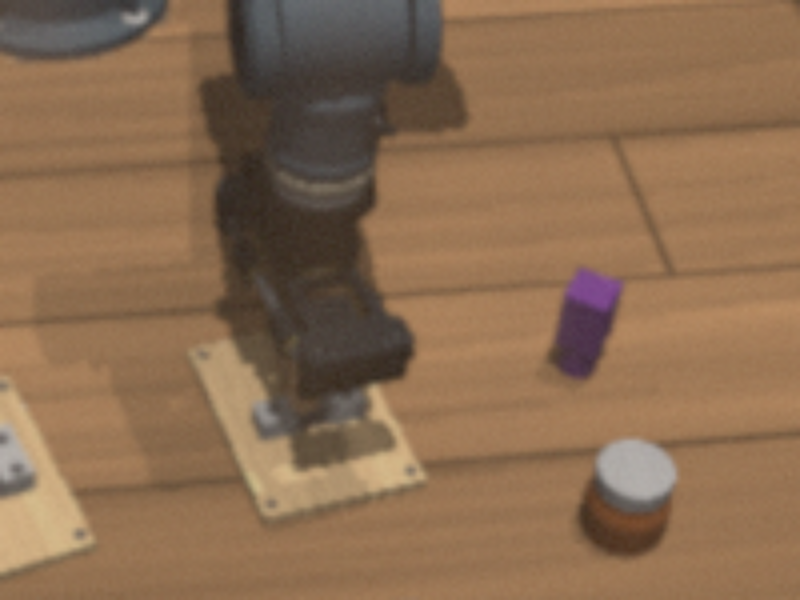

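send_rows(plan=[[[0.0164,0.0031,0,0,1],[0,0,0,0,1],[0,0,0,0,1],[0,0,0,0,1],[0,0,0,0,1],[0,0,0,0,1],[0,0,0,0,1],[0,0,0,0,1],[0,0,0,0,1],[0,0,0,0,1],[0,0,0,0,1]]])

```text
time_s: 27.55
position: [0.5375, 0.1316, 0.0592]
tcp_rot: [[-0.189, 0.982, -0.008], [0.982, 0.189, -0.001], [0.0, -0.008, -1.0]]
force: [-7.2, -3.7, 2.7]
opening: 0.388
```

send_rows(plan=[[[-0.1,-0.019,0,0,1],[-0.2,-0.038,0,0,1],[-0.3,-0.057,0,0,1],[0,0,0.6,0,1],[0,0,1,0,1],[0,0,1,0,1],[0,0,0.7,0,1],[0,0,0,0,1]]])

```text
time_s: 28.35
position: [0.5258, 0.1291, 0.1618]
tcp_rot: [[-0.188, 0.982, 0.009], [0.982, 0.188, 0.001], [-0.001, 0.009, -1.0]]
force: [0.8, 0.4, -0.5]
opening: 0.387
```

send_rows(plan=[[[-0.1,-0.5,0,0,1],[-0.15,-0.87,0,0,1],[-0.15,-0.87,0,0,1],[-0.15,-0.87,0,0,1],[-0.15,-0.87,0,0,1],[-0.15,-0.87,0,0,1],[-0.15,-0.87,0,0,1],[-0.15,-0.87,0,0,1],[-0.15,-0.87,0,0,1],[-0.15,-0.87,0,0,1],[-0.15,-0.87,0,0,1],[-0.15,-0.87,0,0,1],[-0.15,-0.87,0,0,1],[-0.15,-0.87,0,0,1],[-0.15,-0.87,0,0,1],[-0.15,-0.87,0,0,1],[-0.15,-0.87,0,0,1],[-0.15,-0.87,0,0,1],[-0.15,-0.87,0,0,1],[-0.1,-0.5,0,0,1]]])

```text
time_s: 30.35
position: [0.4343, -0.3731, 0.1568]
tcp_rot: [[-0.186, 0.983, -0.001], [0.983, 0.186, 0.001], [0.001, -0.001, -1.0]]
force: [0.0, 0.4, -0.2]
opening: 0.39
```

send_rows(plan=[[[0,0,0,0,1],[0,0,0,0,1],[0,0,0,0,1]]])

```text
time_s: 30.65
position: [0.4357, -0.3693, 0.158]
tcp_rot: [[-0.189, 0.982, -0.001], [0.982, 0.189, 0.002], [0.002, -0.001, -1.0]]
force: [0.7, -0.1, -0.5]
opening: 0.388
```

```bash
python3 -c "
from h import *
print(bot.read_state()['position'],bot.read_state()['tcp_rot'])
d=imaging.capture('wrist'); cv2.imwrite('pics/w8.png',d['img'])
print([(r['conf'],r['at']) for r in mark_of('wrist','tray')])"
```

```text
[ 0.43569967 -0.36934387  0.15802748] [[-1.88669179e-01  9.82040031e-01 -1.14799723e-03]
 [ 9.82038289e-01  1.88671178e-01  1.99654792e-03]
 [ 2.17728397e-03 -7.50690178e-04 -9.99997348e-01]]
[(0.98, [0.2267, -0.4175, 0.0002]), (0.88, [0.4364, -0.3715, 0.0005])]
```

View pics/w8.png

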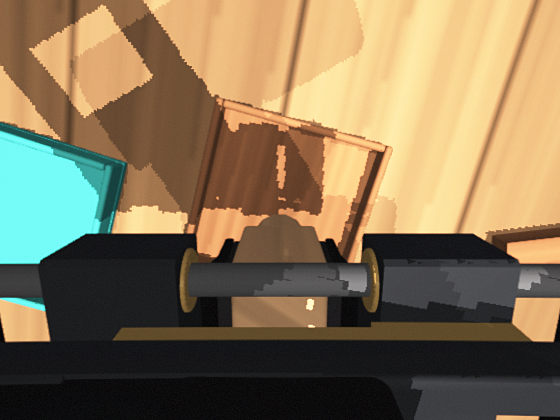

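send_rows(plan=[[[0,-0.05,-0.6,0,1],[0,0,-0.8,0,1],[0,0,-0.8,0,1],[0,0,-0.6,0,1],[0,0,-0.3,0,1],[0,0,-0.15,0,1],[0,0,-0.1,0,1],[0,0,-0.05,0,1],[0,0,0,0,1],[0,0,0,0,1]]])

```text
time_s: 31.75
position: [0.4363, -0.3729, 0.0572]
tcp_rot: [[-0.188, 0.982, 0.001], [0.982, 0.188, -0.001], [-0.001, 0.001, -1.0]]
force: [0.1, 0.2, -1.0]
opening: 0.391
```

Target about 0.053; finish in small steps, watching fz.

send_rows(plan=[[[0,0,-0.05,0,1],[0,0,-0.05,0,1],[0,0,0,0,1]]])

```text
time_s: 32.05
position: [0.4359, -0.3725, 0.0534]
tcp_rot: [[-0.188, 0.982, -0.0], [0.982, 0.188, 0.0], [0.0, -0.0, -1.0]]
force: [0.9, -0.4, -0.5]
opening: 0.389
```

send_rows(plan=[[[0,0,-0.03,0,1],[0,0,0,0,1]]])

```text
time_s: 32.25
position: [0.4361, -0.3726, 0.0528]
tcp_rot: [[-0.188, 0.982, 0.0], [0.982, 0.188, -0.0], [-0.0, 0.0, -1.0]]
force: [-0.0, 0.7, 1.9]
opening: 0.386
```

send_rows(plan=[[[0,0,-0.02,0,1],[0,0,0,0,1]]])

```text
time_s: 32.45
position: [0.4361, -0.3726, 0.0527]
tcp_rot: [[-0.188, 0.982, 0.0], [0.982, 0.188, -0.0], [-0.0, 0.0, -1.0]]
force: [-1.3, 0.2, 5.3]
opening: 0.389
```

Floor touched (5 N). Release and lift.

send_rows(plan=[[[0,0,0,0,0],[0,0,0,0,-0.24],[0,0,0,0,-0.24],[0,0,0,0,-0.24],[0,0,0,0,-0.24]]])

```text
time_s: 32.95
position: [0.436, -0.3725, 0.0519]
tcp_rot: [[-0.188, 0.982, -0.0], [0.982, 0.188, 0.0], [0.0, -0.0, -1.0]]
force: [-0.2, 1.3, 1.4]
opening: 0.613
```

send_rows(plan=[[[0,0,0.2,0,-0.24],[0,0,0.5,0,-0.24],[0,0,0.8,0,-0.24],[0,0,0.8,0,-0.24],[0,0,0.8,0,-0.24],[0,0,0.8,0,-0.24],[0,0,0.8,0,-0.24],[0.5,0.3,0.5,0,-0.24],[0.5,0.5,0,0,-0.24],[0.5,0.8,0,0,-0.24],[0.5,0.8,0,0,-0.24],[0.5,0.8,0,0,-0.24],[0,0,0,0,-0.24],[0,0,0,0,-0.24]]])

```text
time_s: 34.35
position: [0.5111, -0.2762, 0.2084]
tcp_rot: [[-0.19, 0.982, -0.0], [0.982, 0.19, -0.001], [-0.001, -0.0, -1.0]]
force: [-0.7, -0.1, 0.3]
opening: 0.62
```

```bash
python3 -c "
from h import *
s=bot.read_state(); print(s['position'],s['force'],s['opening'],s['time_s'])
for c in ('scene','top'):
  d=imaging.capture(c); cv2.imwrite(f'pics/{c}9.png',d['img'])
  if c=='scene': cv2.imwrite('pics/s9z.png',cv2.resize(d['img'][170:240,120:210],(800,600)))
  print(c,[(r['conf'],r['at']) for r in mark_of(c,'leg')])
  for n in('hammer','wax_jar','offcut'): print(n,[(r['conf'],r['at']) for r in mark_of(c,n)][:1])"
```

```text
[ 0.51113707 -0.27621327  0.2083829 ] [-0.69916314 -0.14102936  0.28115798] 0.6198226688844575 34.35
scene [(0.7, [0.4343, -0.3716, 0.0053]), (0.7, [0.5186, 0.3454, 0.0019])]
hammer [(0.73, [0.7748, 0.0513, -0.0027])]
wax_jar [(0.96, [0.667, 0.3394, 0.0025])]
offcut []
top [(0.51, [0.5153, 0.3441, 0.0022]), (0.24, [0.6962, -0.3655, 0.0031])]
hammer [(0.96, [0.7753, 0.0465, -0.0007])]
wax_jar [(0.68, [0.6634, 0.3337, 0.0001])]
offcut [(0.75, [0.6956, -0.3683, 0.0017])]
```

View pics/s9z.png

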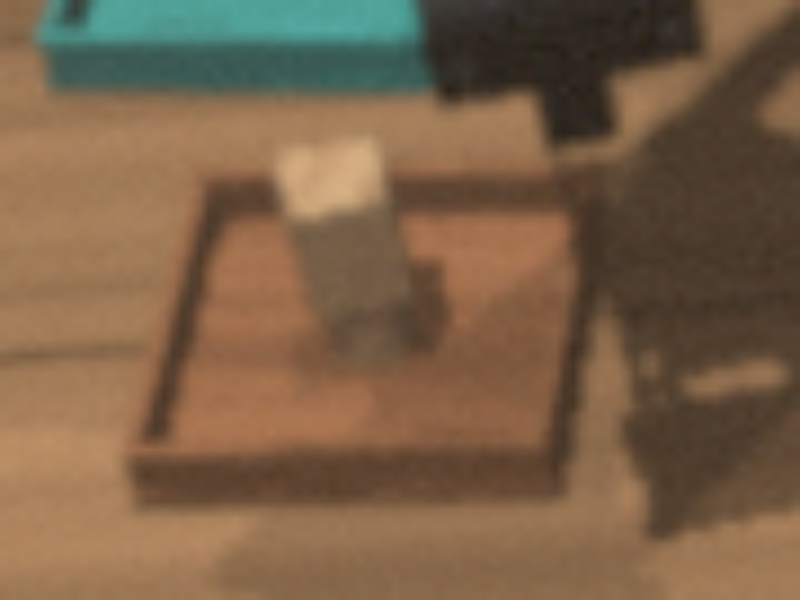

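View pics/scene9.png

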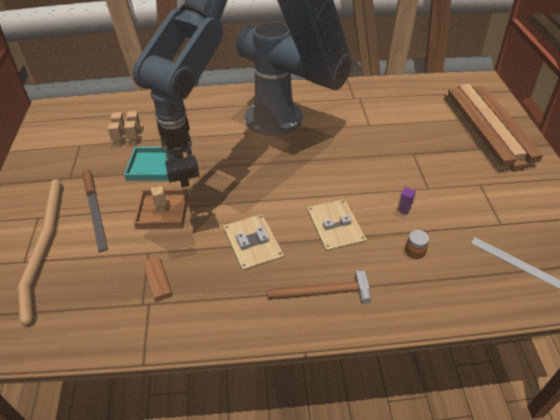

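```bash
python3 -c "
from h import *
print(bot.hand_in())"
```

```text
the job is handed in; nothing more can be done
None
```

The tenon check is done and handed in at about 34.5 s of the 69 s allowed; no verdict is reported.

- **Go gauge:** I pushed the leg from the flared mouth out to about 51 mm past the board's centre. The tenon passed freely, with force readings under 2 N.
- **No-go gauge:** It stopped the tenon with its axis about 12 mm before the board's centre. I held it pressed for over 2 s at about 7 to 8 N, slightly under the asked 10 N but inside the 3 to 25 N limits. The wrist camera showed the leg still upright and about in line with the gap.
- **Tray:** The leg was set down on the floor of the brown tray and released. The scene camera shows it standing upright near the centre, at about (0.434, -0.372), with the gripper well clear.
- **Bystanders:** I saw no sign that any of them moved. The hammer, jar and offcut are where they look to have been in the first picture, though I had measured no starting poses for the hammer and the jar.

Two last checks disagreed. After the placing, the top-camera network did not find the leg in the tray: it reported the purple look-alike and a false hit on the offcut. The scene-camera network did not find the offcut, but the top camera did.

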